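# Press home the rivets of a knife handle

## Task

The knife on the assembly board has three brass rivets standing proud of its handle. With a fingertip, press each one gently straight down until its head is fully home on the wood, in this order: first the middle one, then the one nearest the blade, then the one at the butt end. Do not pick up or shift the knife, and leave the jar, the spare wooden scale and the screwdriver where they are.

Things in the scene. Friction and masses are not known exactly. Their poses are not given: they have to be found in the camera images.
- knife: (sizes here in mm) chef's knife lying flat and loose on the board, 0.25 kg: dark wooden handle 126 long, 28 wide, 20 thick, with a steel blade 36 wide, 2.5 thick, reaching about 195 from the origin. Origin: on the underside of the handle, below the middle rivet; x points along the knife towards the blade tip, z up. The handle spans x = -63 to 63 and its upper face is at z = 20, 43 above the bench; the blade rests on a cork pad
- board: plywood board 400 x 240 x 15, fixed to the bench, any yaw; origin on its underside, 40 from the board's centre, below the knife's origin, x and z as the knife's. On it lies a black rubber bed, 225 x 54 x 8, that carries the knife and yields straight down only when pressed: nothing below about 4 N, then 1 mm per 6 N, up to 5 mm, springing back afterwards. Four small wooden cleats (8 high) on the bed beside the handle keep the knife in place, about 1.5 off the handle's sides
- rivet_middle_top (a point): centre of the top of the brass rivet head in the middle of the handle (knife x = 0): head 13 mm across and 3 mm thick, flattened. The point moves down with the rivet; with the rivet home it lies 23 mm above the underside of the handle (46 mm above the bench)
- rivet_blade_top (a point): centre of the top of the brass rivet head nearest the blade (knife x = +40 mm): head 13 mm across and 3 mm thick, flattened. The point moves down with the rivet; with the rivet home it lies 23 mm above the underside of the handle (46 mm above the bench)
- rivet_butt_top (a point): centre of the top of the brass rivet head at the butt end of the handle (knife x = -40 mm): head 13 mm across and 3 mm thick, flattened. The point moves down with the rivet; with the rivet home it lies 23 mm above the underside of the handle (46 mm above the bench)
- rivet_middle (a joint): slide of the rivet in the middle, in m: 0 = head standing 8 mm proud of the wood, 0.008 = fully home, the underside of the head on the wood (hard stop); starts at 0 to 0.0015. It slides straight down with a steady friction of about 3 N plus 15 N per m/s, has no spring and stays where it is left
- rivet_blade (a joint): slide of the rivet nearest the blade, in m: 0 = head standing 8 mm proud of the wood, 0.008 = fully home, the underside of the head on the wood (hard stop); starts at 0 to 0.0015. It slides straight down with a steady friction of about 3 N plus 15 N per m/s, has no spring and stays where it is left
- rivet_butt (a joint): slide of the rivet at the butt end, in m: 0 = head standing 8 mm proud of the wood, 0.008 = fully home, the underside of the head on the wood (hard stop); starts at 0 to 0.0015. It slides straight down with a steady friction of about 3 N plus 15 N per m/s, has no spring and stays where it is left
- jar: small glass jar with a metal lid, 44 across, 45 high, loose on the board to the left of the handle (knife +y, about 90 from its centre line); origin at its underside
- spare_scale: spare handle scale of lighter wood, 126 x 28 x 9, loose on the board to the right of the knife (knife -y, about 80 from its centre line); origin at its underside
- screwdriver: wooden-handled screwdriver, 160 long, under 35 thick, lying loose on the bench to the robot's left of the board; origin near its middle

How it is judged:
By the outcome, as a careful person would: the job done as asked, in the order asked, and still so for the second after the job is handed in, with the robot touching nothing.
It also fails if it takes over 43 s, if anything falls off the work surface, if the arm or the gripper's body presses on something with over 40 N, if the wrist force passes 120 N, or if a joint passes its speed limit or range.

## Robot

A 6-joint arm with a two-finger parallel gripper is mounted at the origin on the work surface. World frame = base frame: x ahead of the robot, y to its left, z up, the work surface at z = 0. Lengths are in mm, angles in rad, forces in N, time in s.
With the tool pointing down it reaches from about 350 to 775 mm from the base axis. Payload 5.5 kg.
Tool frame: the origin (TCP) lies midway between the tips of the shut fingers; the grasp point (between the pads) lies manip.tcp_to_grasp behind it (manip.tcp_to_grasp is the distance from the TCP to the grasp point, in mm); z points along the fingers, y is the line along which they close (so a half turn about z gives the same grasp; the last joint's range is limited). The gripper opens to 85 mm and grips with 20 to 120 N. Pads are 22 mm wide; open, the fingers measure 114 mm over their backs; the gripper's body (76 mm by 85 mm) begins 54 mm behind the grasp point. The pads swing forward as they close: fully open they stand 13 mm farther back than shut.
Start: joints at [1.092, 0.313, 0.046, 1.304, 0, 1.431], TCP at [191.13, 542.348, 231.323] pointing down, gripper open.
Joint ranges: [-2.76, 2.76], [-0.86, 1.69], [-1.03, 1.26], [-2.2, 2.34], [-1.47, 1.5], [-3.14, 3.14]. Speed limits (rad/s): [2.57, 2.57, 3.14, 3.14, 3.14, 3.14].

## Interface

Orientations are given as [roll, pitch, yaw] about the fixed x, y, z axes, in that order (R = Rz(yaw) Ry(pitch) Rx(roll)).
In Python, from bench import manip, cams gives the robot as it stands.
- The arm moves only by the tool carry_out, never from a script. Its argument "rows" is a list of rows, each an object with "linear": the shift along the world's x, y, z normalised to -1 to 1, where 1 is 0.5 m, a list of three; "rotation": the turn, a rotation vector about the world's x, y, z normalised to -1 to 1, where 1 is 180 degrees, a list of three; "gripper": the opening, from 0 (shut) to 1 (fully open). In form: [{"linear": [tx, ty, tz], "rotation": [rx, ry, rz], "gripper": gripper}, ...]. A call has 1 to 10 rows; each row is the pose to reach, as a shift and turn from the pose commanded when the call began, turning the shorter way round; what a row does not reach only later rows make up. A row lasts 1/8 s, in which the tool goes at most 62.5 mm and 10.7 degrees, less where a joint would pass 70% of its speed; a pose out of reach is approached as far as the arm can. A call with a number of a shift or a turn outside -1 to 1 is refused whole. A call with a gripper value outside its range is refused whole. The fingers move at their own pace and stop on an object; "newtons" is the grip in N (left out, the last holds). Time passes only in rows, so rows that repeat a pose let the fingers close. It gives the time, the measured TCP pose, the force, the opening and the grip force at its end, in the units of the state.
- manip.get_obs(): the state, without advancing time (a new reading comes with each control period).
- cams.read_camera(name): name is "scene" or "top" or "wrist"; returns a dict with "frame" (480x640x3 uint8, red, green, blue), "intrinsics" (3x3 intrinsics, pixels), "R" (3x3) and "t" (3): a world point X has camera coordinates R X + t. Camera axes: x right, y down, z forward; pixel columns grow to the right and rows downward; lengths in mm; the calibration is good to about 2 mm. A picture is of the moment at which its call begins. There is no depth.
- manip.sign_off(): hands the job in; it is judged then, once.
The state is a dict: "time": time; "q": joint angles; "qd": joint speeds; "effort": joint torques, N m; "ee_pos": TCP position; "orientation": TCP orientation; "force": force on the tool from outside, world axes, zero at the start; "ft_torque": the same for the moment, N m; "grip_width": finger opening in mm; "grip_force": force on a finger pad.
Only numpy, scipy, OpenCV 4.12 (cv2) and the standard library are available. Lean on these libraries where they do the work, as an engineer would, in place of code of your own. Each camera call takes 0.05 s, during which the arm holds its last target. There are 200 camera calls.

## Working session

There is one attempt and no reset: what is moved stays moved. The work goes in short steps, Python scripts to look and compute and a tool call to move; the robot and the scene stay as the last step left them, time stands still between calls to the robot, and variables do not carry over. Pictures are saved under pics/ and viewed, at most 10 in all, crops included, and the job is handed in when it is done.

Besides the shell and the picture viewer there is one more tool, called as name([rows], argument=value, ...), one row to a line, values as JSON. carry_out: Moves the arm, as the interface text tells. Scaled input: -1 to 1 covers 0.5 m each way for a shift and 180 degrees each way for a turn. Its arguments: {"type":"object","properties":{"rows":{"type":"array","items":{"type":"object","properties":{"linear":{"type":"array","items":{"type":"number"}},"rotation":{"type":"array","items":{"type":"number"}},"gripper":{"type":"number"}}}},"newtons":{"type":"number"}},"required":["rows"]}

```bash
mkdir -p pics; ls; python3 - <<'E'
from bench import manip,cams
import cv2
o=manip.get_obs();print(o, manip.tcp_to_grasp)
for n in("top","scene"):
    c=cams.read_camera(n);cv2.imwrite(f"pics/{n}0.png",c["frame"][:,:,::-1]);print(n,c["intrinsics"].tolist(),c["R"].tolist(),c["t"].tolist())
E
```

```text
pics
{'time': 0.0, 'q': array([1.09243485e+00, 3.14005977e-01, 4.49540093e-02, 1.30362219e+00,
       7.24067256e-06, 1.43121021e+00]), 'qd': array([-5.01367111e-04,  3.08041787e-04, -8.22597264e-04, -6.42851082e-04,
       -2.58611332e-03,  3.94786196e-05]), 'effort': array([ 3.48142326e-03, -4.80632007e+01,  2.98529631e+01,  1.91491912e-02,
        9.15523060e-05,  2.42643367e-06]), 'ee_pos': array([190.84294007, 541.84100301, 230.39551259]), 'orientation': array([-3.13973409e+00, -2.68438850e-04,  2.80281704e+00]), 'force': array([-0.13159283,  0.32878837, -0.50866294]), 'ft_torque': array([ 0.03927138, -0.02502349,  0.03700866]), 'grip_force': 0.0, 'grip_width': 85.1310611149442} 18.700000000000003
top [[608.9520215235913, 0.0, 328.93916850798007], [0.0, 608.9520215235913, 250.13448402386243], [0.0, 0.0, 1.0]] [[-0.02076035536975699, -0.9996313166176803, -0.01749967091474196], [-0.9964242735483929, 0.022121259445395988, -0.08154334408219405], [0.08190039516680624, 0.015744228077372965, -0.9965161536843086]] [235.64516147678663, 583.256530193551, 1399.6892841881058]
scene [[447.19047811465026, 0.0, 314.9789771563088], [0.0, 447.19047811465026, 244.09154482654426], [0.0, 0.0, 1.0]] [[0.8641541841760659, 0.5031668469112569, 0.007789103952402722], [0.4278415436090091, -0.7264633432425831, -0.5377756265275223], [-0.26493236784745267, 0.4680535600699908, -0.843052018189002]] [-587.4227601053661, -66.01998869237339, 915.8985208189684]
```

View pics/top0.png

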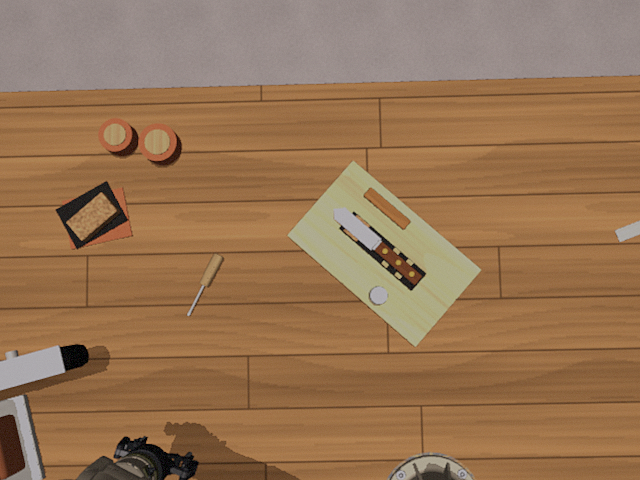

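The top view shows the board with the knife. The handle is at about (400,262), the blade points to (340,213), the jar is at (378,295), the spare scale at (387,208) and the screwdriver at (205,285). The arm is at bottom left.

```bash
cat > h.py <<'E'
import numpy as np,cv2
from bench import manip,cams
def cast(c,uv,z):
    R,t=np.array(c["R"]),np.array(c["t"]); C=-R.T@t
    d=R.T@np.linalg.inv(c["intrinsics"])@np.array([uv[0],uv[1],1.]); return C+d*(z-C[2])/d[2]
def proj(c,X):
    p=np.array(c["intrinsics"])@(np.array(c["R"])@X+np.array(c["t"])); return p[:2]/p[2]
E
python3 - <<'E'
from h import *
c=cams.read_camera("top")
f=c["frame"][:,:,::-1]
cv2.imwrite("pics/crop0.png",cv2.resize(f[195:300,325:435],None,fx=5,fy=5,interpolation=cv2.INTER_NEAREST))
for p in [(384,251),(399,262),(412,275)]: print(p,cast(c,p,53))
E
```

```text
(384, 251) [581.16256879  96.46407418  53.        ]
(399, 262) [555.16222339  62.91055148  53.        ]
(412, 275) [524.79317268  34.18630599  53.        ]
```

View pics/crop0.png

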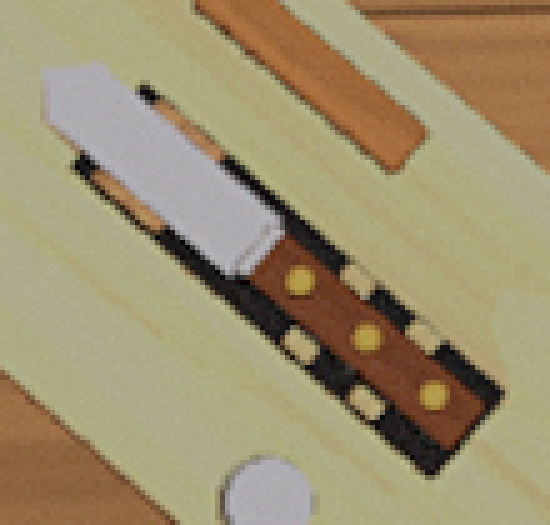

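The crop confirms three brass rivets in the handle, at full-image pixels of about (385,251), (398,262) and (411.5,274). Their spacing of about 40 mm matches what was given. I'm moving above the middle one.

carry_out([
  {"linear": [0.727,-0.955,-0.06],"rotation": [0,0,-0.126],"gripper": 0},
  {"linear": [0.727,-0.955,-0.06],"rotation": [0,0,-0.126],"gripper": 0},
  {"linear": [0.727,-0.955,-0.06],"rotation": [0,0,-0.126],"gripper": 0},
  {"linear": [0.727,-0.955,-0.06],"rotation": [0,0,-0.126],"gripper": 0},
  {"linear": [0.727,-0.955,-0.06],"rotation": [0,0,-0.126],"gripper": 0},
  {"linear": [0.727,-0.955,-0.06],"rotation": [0,0,-0.126],"gripper": 0},
  {"linear": [0.727,-0.955,-0.06],"rotation": [0,0,-0.126],"gripper": 0},
  {"linear": [0.727,-0.955,-0.06],"rotation": [0,0,-0.126],"gripper": 0},
  {"linear": [0.727,-0.955,-0.06],"rotation": [0,0,-0.126],"gripper": 0},
  {"linear": [0.727,-0.955,-0.06],"rotation": [0,0,-0.126],"gripper": 0},
], newtons=20)

```text
time: 1.4
ee_pos: [555.9, 62.2, 200.7]
orientation: [-3.141, -0.0, 2.405]
force: [0.8, 0.6, 0.5]
grip_width: 0.2
grip_force: 0.0
```

carry_out([
  {"linear": [0,0,0],"rotation": [0,0,0],"gripper": 0},
  {"linear": [0,0,0],"rotation": [0,0,0],"gripper": 0},
])

```text
time: 1.65
ee_pos: [554.0, 65.0, 200.9]
orientation: [-3.141, -0.001, 2.407]
force: [-0.3, -0.2, 0.0]
grip_width: -0.1
grip_force: 0.0
```

```bash
python3 - <<'E'
from h import *
o=manip.get_obs();print(o["time"],o["ee_pos"],o["orientation"],o["q"],o["force"],o["grip_width"])
c=cams.read_camera("wrist");cv2.imwrite("pics/w1.png",c["frame"][:,:,::-1])
R=np.array(c["R"]);print(-R.T@np.array(c["t"]),R[2])
print(proj(c,np.array([554.5,64,53])))
np.savez("w1.npz",**c)
E
```

```text
1.65 [553.98944916  65.04282912 200.89136406] [-3.14101071e+00 -1.30451927e-03  2.40669284e+00] [-2.72659159e-02  2.91263154e-01 -5.89432082e-02  1.22195956e+00
  4.05767625e-04  7.07633244e-01] [-0.34439525 -0.24927313  0.04031834] -0.07522391251823148
[501.61590338 112.93531842 343.37518529] [ 0.20626578 -0.18579952 -0.960694  ]
[321.60571655 226.95121006]
```

View pics/w1.png

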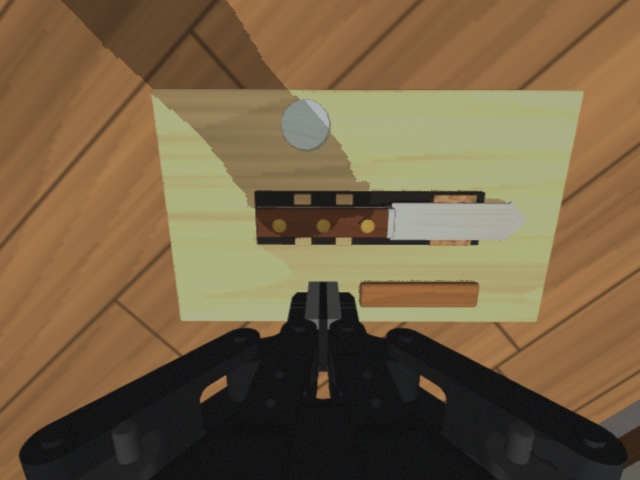

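The wrist view shows the rivets at about (279,226), (323,226) and (368,226). The blade is to the right, and the fingertips are at (323,285), clear of everything. Next I'll refine the rivet positions by colour.

```bash
python3 - <<'E'
from h import *
def meas(c,boxes):
    f=cv2.cvtColor(c["frame"],cv2.COLOR_RGB2HSV); out=[]
    for u,v in boxes:
        r=9; u,v=int(u),int(v); s=f[v-r:v+r+1,u-r:u+r+1]
        m=((s[...,0]>=17)&(s[...,0]<35)&(s[...,1]>110)).astype('uint8')
        n,l,st,ce=cv2.connectedComponentsWithStats(m); i=1+st[1:,4].argmax()
        p=ce[i]+[u-r,v-r]; X=cast(c,p,53.3); out.append(X); print(p.round(1),st[i,2:5],X.round(1))
    o=np.array(out); d=o[2]-o[0]; print("span",np.linalg.norm(d),"yaw",np.arctan2(d[1],d[0]),"mean",o.mean(0)); return o
w=dict(np.load("w1.npz")); meas(w,[(279,226),(323,226),(368,226)])
t=cams.read_camera("top"); meas(t,[(411.5,274),(398.3,262.3),(385,251)])
E
```

```text
[279.1 225.3] [ 15  14 158] [527.6  36.6  53.3]
[323.  225.2] [ 15  14 154] [554.1  66.   53.3]
[367.1 225.6] [ 15  14 162] [581.   95.4  53.3]
span 79.41994516798799 yaw 0.832560228643982 mean [554.229545   66.0178581  53.3      ]Traceback (most recent call last):
  File "<stdin>", line 11, in <module>
  File "<stdin>", line 7, in meas
ValueError: attempt to get argmax of an empty sequence
```

carry_out([
  {"linear": [-0.0005,0.001,-0.1],"rotation": [0,0,0],"gripper": 0},
  {"linear": [-0.0005,0.001,-0.2],"rotation": [0,0,0],"gripper": 0},
  {"linear": [-0.0005,0.001,-0.275],"rotation": [0,0,0],"gripper": 0},
  {"linear": [-0.0005,0.001,-0.275],"rotation": [0,0,0],"gripper": 0},
  {"linear": [-0.0005,0.001,-0.275],"rotation": [0,0,0],"gripper": 0},
])

```text
time: 2.38
ee_pos: [555.1, 66.1, 65.4]
orientation: [3.14, 0.001, 2.408]
force: [-0.6, 0.3, 0.6]
grip_width: 0.1
grip_force: 0.0
```

```bash
python3 - <<'E'
from h import *
o=manip.get_obs();print(o["time"],o["ee_pos"],o["orientation"],o["force"])
c=cams.read_camera("wrist");f=c["frame"][:,:,::-1]
cv2.imwrite("pics/w2.png",cv2.resize(f[160:360,180:460],None,fx=2.5,fy=2.5))
np.savez("w2.npz",**c); print(proj(c,o["ee_pos"]),[proj(c,np.array(p)).round(1) for p in [(554.2,66,53.3),(581,95.4,53.3),(527.6,36.6,53.3)]])
E
```

```text
2.375 [555.10090258  66.053403    65.44289367] [3.14026956e+00 1.42821339e-03 2.40817238e+00] [-0.5723435   0.30043924  0.55035599]
[321.58491928 299.96208308] [array([320.3, 288. ]), array([398.5, 288.3]), array([242.3, 287.9])]
```

View pics/w2.png

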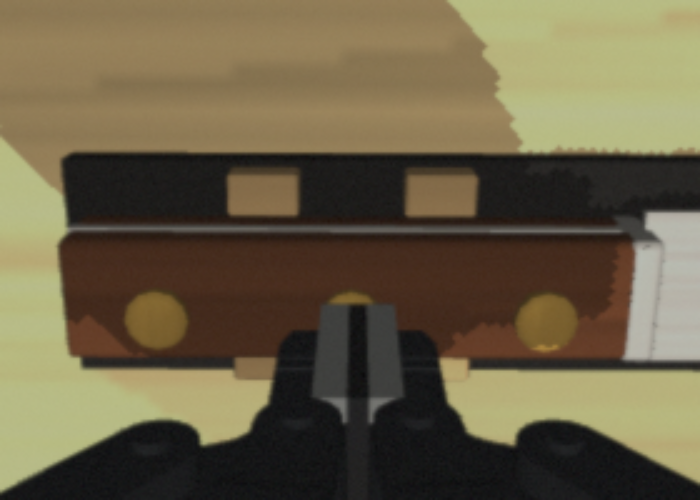

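Up close the outer rivets are at (242.4,288) and (398.8,288.4), as predicted. The fingertips sit over the middle rivet, about 1 mm towards the blade. I'll trim that offset and press.

carry_out([
  {"linear": [-0.0014,-0.0015,-0.008],"rotation": [0,0,0],"gripper": 0},
  {"linear": [-0.0014,-0.0015,-0.014],"rotation": [0,0,0],"gripper": 0},
  {"linear": [-0.0014,-0.0015,-0.018],"rotation": [0,0,0],"gripper": 0},
  {"linear": [-0.0014,-0.0015,-0.022],"rotation": [0,0,0],"gripper": 0},
  {"linear": [-0.0014,-0.0015,-0.025],"rotation": [0,0,0],"gripper": 0},
  {"linear": [-0.0014,-0.0015,-0.028],"rotation": [0,0,0],"gripper": 0},
  {"linear": [-0.0014,-0.0015,-0.028],"rotation": [0,0,0],"gripper": 0},
])

```text
time: 3.3
ee_pos: [553.7, 64.5, 49.8]
orientation: [3.142, 0.0, 2.407]
force: [0.1, -0.4, 2.4]
grip_width: -0.1
grip_force: 0.8
```

carry_out([
  {"linear": [0,0,-0.002],"rotation": [0,0,0],"gripper": 0},
  {"linear": [0,0,-0.004],"rotation": [0,0,0],"gripper": 0},
  {"linear": [0,0,-0.006],"rotation": [0,0,0],"gripper": 0},
  {"linear": [0,0,-0.007],"rotation": [0,0,0],"gripper": 0},
  {"linear": [0,0,-0.007],"rotation": [0,0,0],"gripper": 0},
])

```text
time: 3.92
ee_pos: [553.7, 64.5, 46.2]
orientation: [3.142, 0.0, 2.407]
force: [0.1, -1.4, 2.4]
grip_width: -0.1
grip_force: 1.0
```

carry_out([
  {"linear": [0,0,-0.001],"rotation": [0,0,0],"gripper": 0},
  {"linear": [0,0,-0.001],"rotation": [0,0,0],"gripper": 0},
])

```text
time: 4.18
ee_pos: [553.8, 64.5, 46.0]
orientation: [3.141, 0.0, 2.407]
force: [-0.4, -0.3, 4.7]
grip_width: 0.2
grip_force: 2.2
```

carry_out([
  {"linear": [0,0,-0.001],"rotation": [0,0,0],"gripper": 0},
  {"linear": [0,0,-0.001],"rotation": [0,0,0],"gripper": 0},
])

```text
time: 4.42
ee_pos: [553.8, 64.6, 45.7]
orientation: [3.141, 0.0, 2.407]
force: [-2.0, -0.8, 6.8]
grip_width: 0.1
grip_force: 3.1
```

carry_out([
  {"linear": [0,0,-0.001],"rotation": [0,0,0],"gripper": 0},
  {"linear": [0,0,-0.001],"rotation": [0,0,0],"gripper": 0},
])

```text
time: 4.68
ee_pos: [553.8, 64.6, 45.4]
orientation: [3.141, 0.0, 2.407]
force: [-2.3, -0.9, 7.4]
grip_width: -0.1
grip_force: 3.9
```

The middle rivet is home: force rises at 46 mm along the rubber bed's slope. Next is the blade-side rivet.

carry_out([
  {"linear": [0,0,0.02],"rotation": [0,0,0],"gripper": 0},
  {"linear": [0,0,0.04],"rotation": [0,0,0],"gripper": 0},
  {"linear": [0.054,0.059,0.04],"rotation": [0,0,0],"gripper": 0},
  {"linear": [0.054,0.059,0.04],"rotation": [0,0,0],"gripper": 0},
  {"linear": [0.054,0.059,0.04],"rotation": [0,0,0],"gripper": 0},
])

```text
time: 5.3
ee_pos: [580.2, 94.1, 64.7]
orientation: [-3.141, -0.001, 2.407]
force: [-0.2, 0.7, -0.1]
grip_width: -0.1
grip_force: 0.0
```

```bash
python3 - <<'E'
from h import *
o=manip.get_obs();print(o["time"],o["ee_pos"],o["force"])
c=cams.read_camera("wrist");f=c["frame"][:,:,::-1]
cv2.imwrite("pics/w3.png",cv2.resize(f[160:360,140:460],None,fx=2.5,fy=2.5))
print(proj(c,o["ee_pos"]),[proj(c,np.array(p)).round(1) for p in [(554.2,66,46),(581,95.4,53.3),(527.6,36.6,53.3)]])
E
```

```text
5.3 [580.16134121  94.14331578  64.69926322] [-0.2231723   0.74689727 -0.1177162 ]
[321.60532976 299.96481721] [array([249.2, 283.1]), array([324.6, 289.4]), array([167.8, 288.9])]
```

View pics/w3.png

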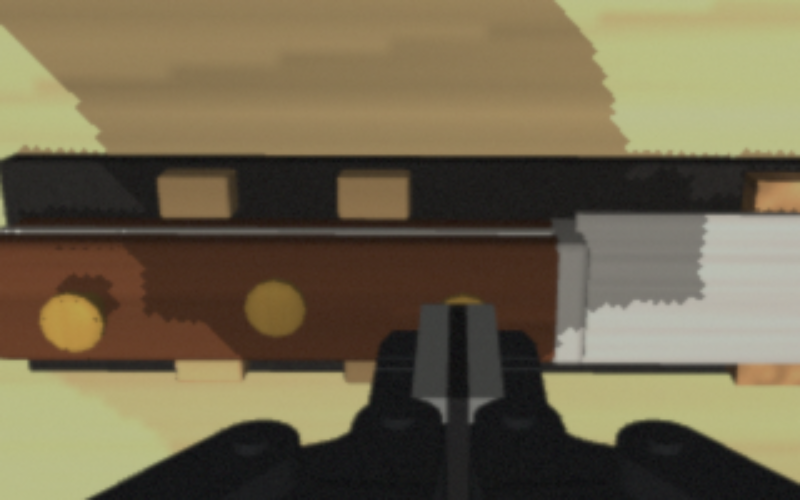

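The middle rivet is at (250,283) in the full image, matching its home prediction of (249,283). The fingertip is about 1 mm short of the blade-side rivet, so I'll trim that and press.

carry_out([
  {"linear": [0.001,0.0012,-0.01],"rotation": [0,0,0],"gripper": 0},
  {"linear": [0.001,0.0012,-0.017],"rotation": [0,0,0],"gripper": 0},
  {"linear": [0.001,0.0012,-0.021],"rotation": [0,0,0],"gripper": 0},
  {"linear": [0.001,0.0012,-0.025],"rotation": [0,0,0],"gripper": 0},
  {"linear": [0.001,0.0012,-0.028],"rotation": [0,0,0],"gripper": 0},
  {"linear": [0.001,0.0012,-0.031],"rotation": [0,0,0],"gripper": 0},
  {"linear": [0.001,0.0012,-0.034],"rotation": [0,0,0],"gripper": 0},
  {"linear": [0.001,0.0012,-0.037],"rotation": [0,0,0],"gripper": 0},
  {"linear": [0.001,0.0012,-0.037],"rotation": [0,0,0],"gripper": 0},
])

```text
time: 6.48
ee_pos: [581.5, 94.9, 46.1]
orientation: [3.141, 0.0, 2.407]
force: [-0.0, 0.2, 0.4]
grip_width: 0.2
grip_force: 0.0
```

carry_out([
  {"linear": [0,0,-0.001],"rotation": [0,0,0],"gripper": 0},
  {"linear": [0,0,-0.002],"rotation": [0,0,0],"gripper": 0},
  {"linear": [0,0,-0.002],"rotation": [0,0,0],"gripper": 0},
])

```text
time: 6.85
ee_pos: [581.7, 94.9, 45.8]
orientation: [3.141, 0.001, 2.407]
force: [-2.2, -0.2, 5.7]
grip_width: 0.2
grip_force: 2.6
```

carry_out([
  {"linear": [0,0,-0.001],"rotation": [0,0,0],"gripper": 0},
  {"linear": [0,0,-0.001],"rotation": [0,0,0],"gripper": 0},
])

```text
time: 7.1
ee_pos: [581.7, 94.9, 45.6]
orientation: [3.14, 0.001, 2.407]
force: [-1.7, 0.4, 6.9]
grip_width: 0.0
grip_force: 3.3
```

The blade-side rivet is home. Next is the butt-end one.

carry_out([
  {"linear": [0,0,0.02],"rotation": [0,0,0],"gripper": 0},
  {"linear": [0,0,0.04],"rotation": [0,0,0],"gripper": 0},
  {"linear": [-0.054,-0.059,0.04],"rotation": [0,0,0],"gripper": 0},
  {"linear": [-0.1076,-0.118,0.04],"rotation": [0,0,0],"gripper": 0},
  {"linear": [-0.1076,-0.118,0.04],"rotation": [0,0,0],"gripper": 0},
  {"linear": [-0.1076,-0.118,0.04],"rotation": [0,0,0],"gripper": 0},
])

```text
time: 7.85
ee_pos: [528.4, 35.7, 65.5]
orientation: [3.14, 0.001, 2.407]
force: [0.1, 0.9, 0.4]
grip_width: -0.4
grip_force: 0.0
```

```bash
python3 - <<'E'
from h import *
o=manip.get_obs();print(o["time"],o["ee_pos"],o["force"])
c=cams.read_camera("wrist");f=c["frame"][:,:,::-1]
cv2.imwrite("pics/w4.png",cv2.resize(f[160:360,240:560],None,fx=2.5,fy=2.5))
print(proj(c,o["ee_pos"]),[proj(c,np.array(p)).round(1) for p in [(554.2,66,46),(581,95.4,46),(527.6,36.6,53.3)]])
E
```

```text
7.85 [528.35034368  35.68782743  65.48617218] [0.07798229 0.90099404 0.43412516]
[321.60334123 299.95936172] [array([396.8, 281.2]), array([471.7, 281.4]), array([322., 287.])]
```

View pics/w4.png

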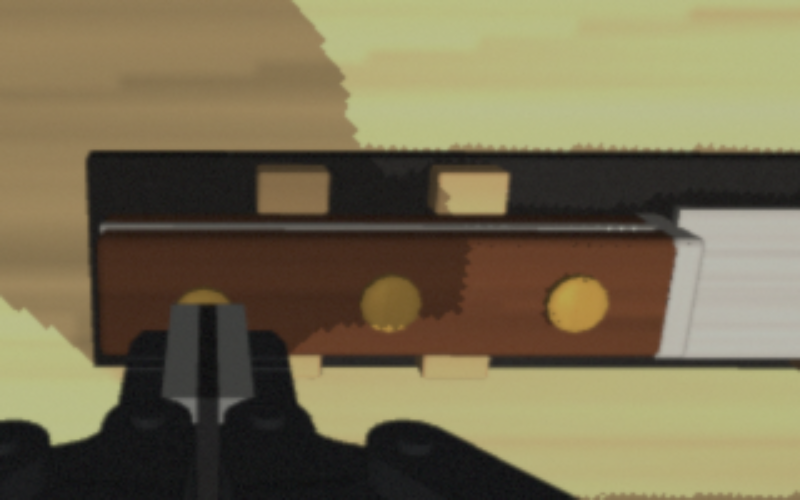

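The middle and blade rivets sit level at (396,281) and (471,281), both matching their home predictions. The fingertip is over the butt rivet, about 0.7 mm off.

carry_out([
  {"linear": [-0.0007,-0.0008,-0.01],"rotation": [0,0,0],"gripper": 0},
  {"linear": [-0.0007,-0.0008,-0.017],"rotation": [0,0,0],"gripper": 0},
  {"linear": [-0.0007,-0.0008,-0.021],"rotation": [0,0,0],"gripper": 0},
  {"linear": [-0.0007,-0.0008,-0.025],"rotation": [0,0,0],"gripper": 0},
  {"linear": [-0.0007,-0.0008,-0.028],"rotation": [0,0,0],"gripper": 0},
  {"linear": [-0.0007,-0.0008,-0.031],"rotation": [0,0,0],"gripper": 0},
  {"linear": [-0.0007,-0.0008,-0.034],"rotation": [0,0,0],"gripper": 0},
  {"linear": [-0.0007,-0.0008,-0.037],"rotation": [0,0,0],"gripper": 0},
  {"linear": [-0.0007,-0.0008,-0.037],"rotation": [0,0,0],"gripper": 0},
])

```text
time: 9.02
ee_pos: [527.1, 35.1, 46.1]
orientation: [-3.141, 0.001, 2.407]
force: [-0.5, -0.1, 0.1]
grip_width: 0.2
grip_force: 0.0
```

carry_out([
  {"linear": [0,0,-0.001],"rotation": [0,0,0],"gripper": 0},
  {"linear": [0,0,-0.002],"rotation": [0,0,0],"gripper": 0},
  {"linear": [0,0,-0.002],"rotation": [0,0,0],"gripper": 0},
])

```text
time: 9.4
ee_pos: [527.3, 35.0, 45.7]
orientation: [3.142, 0.001, 2.407]
force: [-1.7, -0.3, 5.5]
grip_width: -0.1
grip_force: 2.9
```

carry_out([
  {"linear": [0,0,-0.001],"rotation": [0,0,0],"gripper": 0},
  {"linear": [0,0,-0.001],"rotation": [0,0,0],"gripper": 0},
])

```text
time: 9.65
ee_pos: [527.3, 35.0, 45.5]
orientation: [3.141, 0.001, 2.407]
force: [-3.0, 0.9, 7.3]
grip_width: -0.3
grip_force: 3.6
```

Home. I'll retreat straight up, then back off towards the robot for a final look.

carry_out([
  {"linear": [0,0,0.04],"rotation": [0,0,0],"gripper": 0},
  {"linear": [0,0,0.15],"rotation": [0,0,0],"gripper": 0},
  {"linear": [0.02,0.05,0.25],"rotation": [0,0,0],"gripper": 0},
  {"linear": [0.02,0.05,0.25],"rotation": [0,0,0],"gripper": 0},
  {"linear": [0.02,0.05,0.25],"rotation": [0,0,0],"gripper": 0},
])

```text
time: 10.28
ee_pos: [536.9, 60.2, 169.3]
orientation: [-3.141, 0.0, 2.407]
force: [-0.3, 0.1, -0.5]
grip_width: 0.0
grip_force: 0.0
```

```bash
python3 - <<'E'
from h import *
o=manip.get_obs();print(o["time"],o["ee_pos"],o["force"])
c=cams.read_camera("wrist");cv2.imwrite("pics/w5.png",c["frame"][:,:,::-1])
print([proj(c,np.array(p)).round(1) for p in [(554.2,66,46),(581,95.4,46),(527.6,36.6,46),(527.6,36.6,53.3)]])
E
```

```text
10.275 [536.86000056  60.21650408 169.29069711] [-0.32482102  0.09223036 -0.49280758]
[array([341., 243.]), array([388.3, 243.2]), array([293.7, 242.9]), array([293. , 245.5])]
```

View pics/w5.png

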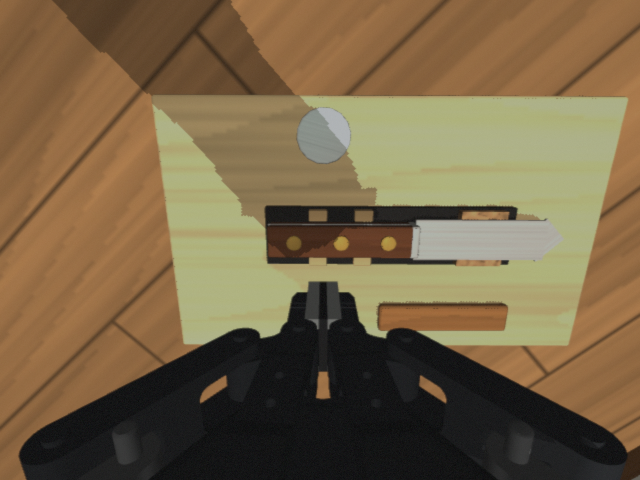

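The three rivets are in line at (293,243), (341,243) and (389,243), matching the home predictions. The knife, jar and spare scale have not moved, and the tool is clear.

```bash
python3 -c "
from bench import manip
print(manip.sign_off())"
```

```text
the job is handed in; nothing more can be done
None
```

I pressed all three rivets home in the order asked (middle, blade side, butt end) with at most 7.4 N read at the wrist; the knife, jar and spare scale look unmoved in the last picture, the arm went nowhere near the screwdriver, and the job was handed in at about 10 s.

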